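# Clamp the acid bottle and open its push-and-turn cap

### The arm

A 6-joint arm with a two-finger parallel gripper is mounted at the origin on the work surface. World frame = base frame: x ahead of the robot, y to its left, z up, the work surface at z = 0. Lengths are in m, angles in rad, forces in N, time in s.
With the tool pointing down it reaches from about 0.35 to 0.775 m from the base axis. Payload 5.5 kg.
Tool frame: the origin (TCP) lies at the very end of the fingers, on their centre line; the grasp point (between the pads) lies 19 mm behind it (robot.grasp_offset is the distance from the TCP to the grasp point, in m); z points along the fingers, y is the line along which they close (so a half turn about z gives the same grasp; the last joint's range is limited). The gripper opens to 85 mm and grips with 20 to 120 N. Pads are 22 mm wide; open, the fingers measure 114 mm over their backs; the gripper's body (76 mm by 85 mm) begins 54 mm behind the grasp point. The pads swing forward as they close: fully open they stand 13 mm farther back than shut.
Start: joints at [1.199, 0.313, 0.046, 1.304, 0, 1.431], TCP at [0.132, 0.56, 0.204] pointing down, gripper open.
Joint ranges: [-2.76, 2.76], [-0.86, 1.69], [-1.03, 1.26], [-2.2, 2.34], [-1.47, 1.5], [-3.14, 3.14]. Speed limits (rad/s): [2.57, 2.57, 3.14, 3.14, 3.14, 3.14].

### API

Orientations are given as a 3x3 rotation matrix whose columns are the frame's x, y, z axes.
In Python, from plant import robot, capture, finder gives the robot as it stands.
- The arm moves only by the shell command python3 -m inch 'ROWS' [FORCE]. ROWS is JSON, a list of rows, each a list of 5 numbers: the shift along the tool's x, y, z in units of 0.5 m (1.0 is 0.5 m), then the turn about the tool's z in units of 30 degrees (1.0 is 30 degrees), then the gripper's target within -1 to 1 (fully open at 1, half-way at 0, shut at -1). A call has 1 to 10 rows; each row shifts and turns the commanded pose from where the row before left it, along the tool's axes as they then stand; what a row does not reach is not made up. A row lasts 1/8 s, in which the tool goes at most 62.5 mm and 10.7 degrees, less where a joint would pass 70% of its speed; a pose out of reach is approached as far as the arm can. A call with a number of a shift or a turn outside -1 to 1 is refused whole. A call with a gripper value outside its range is refused whole. The fingers move at their own pace and stop on an object; FORCE is the grip in N (left out, the last holds). Time passes only in rows, so rows that do not move let the fingers close. It gives the time, the measured TCP pose, the force, the opening and the grip force at its end, in the units of the state.
- robot.get_obs(): the state, without advancing time (a new reading comes with each control period).
- capture(name): name is "scene" or "top" or "wrist"; returns a dict with "img" (420x560x3 uint8, red, green, blue), "range_z" (420x560 float32, m along the optical axis (not along the pixel's ray), 0 where there is no reading), "mtx" (3x3 intrinsics, pixels), "xyz" and "rotation" of the camera in the world; the wrist camera has in their place "T_tool_cam" (4x4, takes a point from camera to tool coordinates, whose origin is the TCP and whose axes are the flange's). Camera axes: x right, y down, z forward; pixel columns grow to the right and rows downward; lengths in m; the calibration is good to about 2 mm. A picture is of the moment at which its call begins: read the wrist's pose just before it.
- robot.finish_job(): hands the job in; it is judged then, once.
Trained networks look in the newest picture that a camera, given by its name, has taken for a name from the list of things; names that differ only in an ending like _2 or _b are one class to them, and where a whole thing is asked for, a point or a joint stands for the part that bears it (a point fixed in the world has none). Each returns a list of dicts, best first, with "score" (0 to 1); they miss things now and then, are a little off and sometimes report something else, mostly with a low value. They report only what shows in the picture. A call takes as long as a camera call.
- finder.spot_in(label, camera): "extent" ([left, top, right, bottom] in pixels, round what is visible of it).
- finder.mark_of(label, camera): "at" ([column, row] in pixels: a listed point, or the origin of a listed thing).
The state is a dict: "time_s": time; "joint_positions": joint angles; "qd": joint speeds; "joint_torque": joint torques, N m; "tcp_pos": TCP position; "tcp_rot": TCP orientation; "ft_force": force on the tool from outside, world axes, zero at the start; "wrist_torque": the same for the moment, N m; "grip_width": opening from 0.0 (shut) to 1.0 (fully open); "grip_force": force on a finger pad.
Only numpy, scipy, OpenCV 4.12 (cv2) and the standard library are available. Lean on these libraries where they do the work, as an engineer would, in place of code of your own. Each camera call takes 0.05 s, during which the arm holds its last target. There are 200 camera calls.

### The job

The dilute-acid bottle is wanted open for testing the chalk. First press the green vise's sprung clamp lever all the way down until it clicks over and stays down by itself, and take your hand off it; then press the bottle's safety cap down, twist it anticlockwise until it is free and lift it straight off. Finish still holding the cap level in the gripper, about 4 cm clear above the bottle's mouth, with the bottle upright in the clamped vise and the stones and other things on the shelf left where they lie.

Things in the scene. Friction and masses are not known exactly. Their poses are not given: they have to be found in the camera images.
- vise: Small green cast-iron bench vise bolted to the shelf, base 100 x 175 mm, jaws 82 mm wide, 62 mm high. Origin: on the shelf surface under the middle of the bottle's place. The jaws close along its horizontal y axis: fixed jaw at +y, moving jaw at -y, the clamp lever further to -y. The bottle stands on its bed, 20 mm above the shelf, with about 3 mm of play until the lever is down.
- lever (a joint): Angle of the vise's steel clamp lever, rad. 0: raised, pointing to the vise's -y and 0.55 rad above level; grows as it is pressed down. Sprung: needs about 6 N at its end, falling to nothing at the over-centre point at about 0.4, then snaps by itself to its stop at 0.68 (0.13 rad below level) and stays; 3 to 4 N upward at its end releases it.
- lever_pivot (a point): The lever's pivot, at y = -75 mm, z = 50 mm in the vise's frame; its axis is level, along the vise's x.
- lever_tip (a point): Middle of the top face of the lever's thumb plate: flat steel, 34 mm wide, 36 mm long, 10 mm thick, at the lever's free end, 115 mm from the pivot along the arm and 6 mm above the arm's centre line. About 115 mm above the shelf when raised, 41 mm when held down. Press it from above.
- bottle: Loose square white plastic bottle, about 0.2 kg, upright between the vise's jaws. Origin: middle of its underside; z up. Body 48 x 48 x 64 mm, sides along x and y, then a sloping shoulder to 71 mm and a 20 mm neck. A sprung grey plunger, 18 mm thick, in the neck pushes the cap up; its top is 99 mm above the origin with the cap on, 101 mm with it off.
- bottle_rim (a point): Centre of the bottle's mouth rim, on its axis 92 mm above its underside. Two bayonet hooks stand out of the neck just below it, on the bottle's +x and -x sides, to 15 mm from the axis.
- cap: Loose black push-and-turn cap, round, ribbed, 42 mm in diameter, 23 mm high, 30 g, open below. Origin: centre of its lower edge; z up. Locked on: origin 81 mm above the bottle's, axes parallel to the bottle's. It can be pressed down 7 mm at most, against 6 N rising to 12 N; 5 to 6 mm down it can be turned anticlockwise seen from above (not clockwise).
- cap_top (a point): Centre of the cap's top face. Grip the cap's sides from above at any yaw, 40 to 70 N; fingers have room down to 15 mm below its lower edge. Keep it pressed down while turning: it is free to lift from about 50 degrees of turn and meets a stop at about 125, so 75 to 80 degrees is a good turn.
- nugget: Loose brassy chalcopyrite nugget, about 45 x 40 x 32 mm, beside the vise; to be left alone. Origin: middle of its underside.
- flint: Loose grey flint core, about 80 x 55 x 48 mm, on the robot's right; to be left alone. Origin: middle of its underside.
- chalk: Loose cream chalk lump, about 55 x 45 x 35 mm, beside the vise beyond the lever; to be left alone. Origin: middle of its underside.
- loupe: Folding loupe with bone handle, 100 x 38 x 10 mm, lying beside the lever on the robot's side; to be left alone. Origin: middle of its underside.
- streak_plate: White ceramic streak plate, 50 x 50 x 7 mm, lying beyond the vise; to be left alone. Origin: middle of its underside.
- jar: Glass jar with steel lid, 56 mm in diameter, 75 mm high, on the robot's left; to be left alone. Origin: middle of its underside.
- brush: Hand brush 170 mm long, on the robot's right; to be left alone. Origin: middle of its underside.

How it is judged:
By the outcome, as a careful person would: the job done as asked, in the order asked, and still so for the second after the job is handed in, while the arm keeps its last pose, push and grip.
It also fails if it takes over 48 s, if anything falls off the work surface, if the arm or the gripper's body presses on something with over 40 N, if the wrist force passes 120 N, or if a joint passes its speed limit or range.

## Working session

There is one attempt and no reset: what is moved stays moved. The work goes in short steps, Python scripts to look and compute and a shell command to move; the robot and the scene stay as the last step left them, time stands still between calls to the robot, and variables do not carry over. Pictures are saved under pics/ and viewed, at most 10 in all, crops included, and the job is handed in when it is done.

```bash
ls; mkdir -p pics; cat > h.py <<'E'
import numpy as np, cv2
from plant import robot, capture, finder
def world(c,px,z=None,r=None):
    if 'xyz' in c: R=np.array(c['rotation']);t=np.array(c['xyz'])
    else:
        o=robot.get_obs();T=np.array(c['T_tool_cam']);Rt=np.array(o['tcp_rot'])
        R=Rt@T[:3,:3];t=Rt@T[:3,3]+o['tcp_pos']
    d=R@np.linalg.inv(c['mtx'])@np.array([px[0],px[1],1.])
    if z is not None: return t+d*(z-t[2])/d[2]
    if r is None:
        u,v=int(round(px[0])),int(round(px[1])); r=np.median(c['range_z'][v-1:v+2,u-1:u+2])
    return t+d*r
def cloud(c):
    v,u=np.mgrid[:420,:560]; K=np.linalg.inv(c['mtx'])
    p=np.stack([u,v,np.ones_like(u)],-1)@K.T*c['range_z'][...,None]
    return p@np.array(c['rotation']).T+np.array(c['xyz'])
E
python3 - <<'E'
from h import *
np.set_printoptions(precision=4,suppress=True)
o=robot.get_obs();print(o['tcp_pos'],o['tcp_rot'],o['grip_width'],o['ft_force'])
ims=[]
for n in ['top','scene']:
    c=capture(n);ims.append(c['img'])
    cv2.imwrite(f'pics/{n}0.png',c['img'][...,::-1])
    print(n,np.array(c['xyz']))
    for l in ['vise','lever_tip','lever_pivot','bottle','bottle_rim','cap','cap_top','nugget','flint','chalk','loupe','streak_plate','jar','brush']:
        m=finder.mark_of(l,n)
        for q in m[:2]:
            print(l,np.round(q['at']),round(q['score'],2),world(c,q['at']))
E
```

```text
pics
[0.1319 0.5591 0.203 ] [[-0.9733  0.2297 -0.0007]
 [ 0.2297  0.9733 -0.0017]
 [ 0.0003 -0.0018 -1.    ]] 1.0020977937845208 [-0.3684 -0.2827 -0.8991]
top [0.5232 0.0091 1.2951]
vise [271. 213.] 0.6 [0.5728 0.0385 0.1234]
lever_tip [308. 157.] 0.72 [ 0.7171 -0.0504  0.0327]
lever_tip [337. 192.] 0.71 [ 0.6238 -0.1139  0.1115]
lever_pivot [299. 203.] 0.69 [ 0.5987 -0.0273  0.0613]
lever_pivot [426. 186.] 0.29 [ 0.6495 -0.3476  0.0186]
bottle [271. 209.] 0.72 [0.5808 0.0386 0.1248]
bottle [420. 272.] 0.24 [ 0.4369 -0.3271  0.0423]
bottle_rim [266. 208.] 0.57 [0.5832 0.0502 0.1229]
cap [268. 210.] 0.72 [0.5775 0.045  0.1236]
cap_top [269. 212.] 0.76 [0.5752 0.0429 0.1248]
cap_top [336. 191.] 0.52 [ 0.6263 -0.1113  0.1114]
nugget [270. 254.] 0.59 [0.4739 0.0412 0.0298]
flint [419. 270.] 0.84 [ 0.4397 -0.3239  0.0423]
flint [322. 234.] 0.51 [ 0.5264 -0.087   0.0094]
chalk [309. 154.] 0.53 [ 0.7241 -0.0512  0.0297]
loupe [322. 235.] 0.69 [ 0.5232 -0.0891  0.009 ]
streak_plate [242. 172.] 0.56 [0.6809 0.1164 0.0055]
jar [126. 236.] 0.91 [0.514  0.3863 0.0743]
brush [425. 187.] 0.86 [ 0.
[... 183 characters left out ...]
.5975 0.0025 0.0602]
bottle_rim [275. 196.] 0.86 [0.593  0.0288 0.1238]
bottle_rim [275. 232.] 0.47 [ 0.6194 -0.0229  0.0615]
cap [276. 202.] 0.6 [0.5947 0.0308 0.1067]
cap [309. 164.] 0.16 [0.5293 0.38   0.0087]
cap_top [277. 193.] 0.72 [0.5928 0.0405 0.1243]
cap_top [257. 238.] 0.64 [ 0.6235 -0.1122  0.1108]
nugget [238. 220.] 0.65 [0.4847 0.034  0.0144]
flint [121. 318.] 0.73 [ 0.4514 -0.3638  0.0279]
chalk [308. 279.] 0.78 [ 0.7272 -0.0726  0.0038]
loupe [225. 254.] 0.62 [ 0.5222 -0.0881  0.0101]
loupe [276. 231.] 0.25 [ 0.6202 -0.0193  0.0624]
streak_plate [318. 230.] 0.79 [0.6785 0.096  0.0046]
jar [306. 162.] 0.86 [0.5203 0.3749 0.015 ]
brush [210. 356.] 0.95 [ 0.6547 -0.3561  0.0202]
```

```bash
python3 - <<'E'
from h import *
np.set_printoptions(precision=4,suppress=True)
ims=[]
for n in ['top','scene']:
    c=capture(n);P=cloud(c);k=(c['range_z']>0)
    near=k&(np.hypot(P[...,0]-.58,P[...,1]-.04)<.05)
    s=P[near&(P[...,2]>.116)&(P[...,2]<.135)]
    print(n,'cap',len(s),s.mean(0),np.median(s,0),s.min(0),s.max(0))
    if len(s): print(cv2.minEnclosingCircle(s[:,:2].astype(np.float32)))
    near=k&(np.hypot(P[...,0]-.62,P[...,1]+.11)<.04)
    s=P[near&(P[...,2]>.10)&(P[...,2]<.125)]
    print('tip',len(s),s.mean(0),s.min(0),s.max(0),cv2.minAreaRect(s[:,:2].astype(np.float32)))
    # jaws
    near=k&(np.hypot(P[...,0]-.58,P[...,1]-.04)<.09)
    s=P[near&(P[...,2]>.054)&(P[...,2]<.07)]
    print('jaw',len(s),s.mean(0),cv2.minAreaRect(s[:,:2].astype(np.float32)))
    im=c['img'][120:300,190:430] if n=='top' else c['img'][150:330,170:410]
    ims.append(cv2.resize(im,(0,0),fx=2.5,fy=2.5,interpolation=cv2.INTER_CUBIC))
    cv2.imwrite(f'pics/{n}1.png',ims[-1][...,::-1])
E
```

```text
top cap 252 [0.5805 0.0458 0.1229] [0.5808 0.0458 0.123 ] [0.5603 0.0251 0.1166] [0.5999 0.0665 0.1276]
((0.5808942914009094, 0.04598589614033699), 0.021130017936229706)
tip 223 [ 0.6275 -0.1179  0.1143] [ 0.6096 -0.1394  0.1001] [ 0.6464 -0.0938  0.125 ] ((0.6268251538276672, -0.11561046540737152), (0.03359788656234741, 0.041673943400382996), 18.547035217285156)
jaw 828 [0.5841 0.0315 0.0603] ((0.5843745470046997, 0.03201689571142197), (0.08162406831979752, 0.1610802263021469), 16.265701293945312)
scene cap 177 [0.584  0.0403 0.1226] [0.5843 0.04   0.1231] [0.5621 0.0214 0.1161] [0.6038 0.0632 0.1276]
((0.5814667344093323, 0.04325638338923454), 0.022578895092010498)
tip 111 [ 0.6336 -0.1289  0.1182] [ 0.6157 -0.1401  0.1012] [ 0.6497 -0.1065  0.1249] ((0.630791962146759, -0.12244711071252823), (0.032057568430900574, 0.03188810497522354), 15.773735046386719)
jaw 568 [0.594  0.0128 0.0607] ((0.5884477496147156, 0.023719310760498047), (0.08164758235216141, 0.14266322553157806), 16.862180709838867)
```

View pics/top1.png

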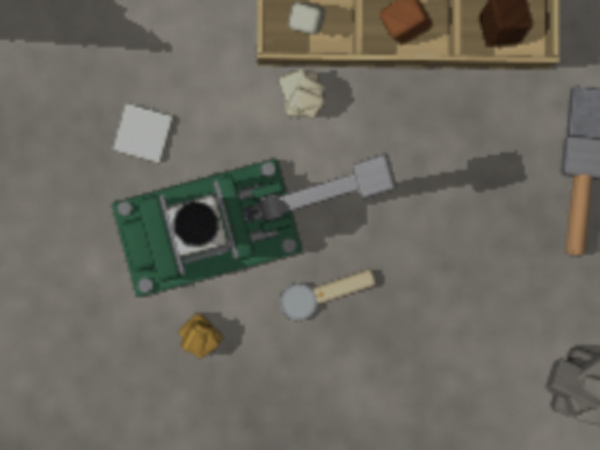

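View pics/scene1.png

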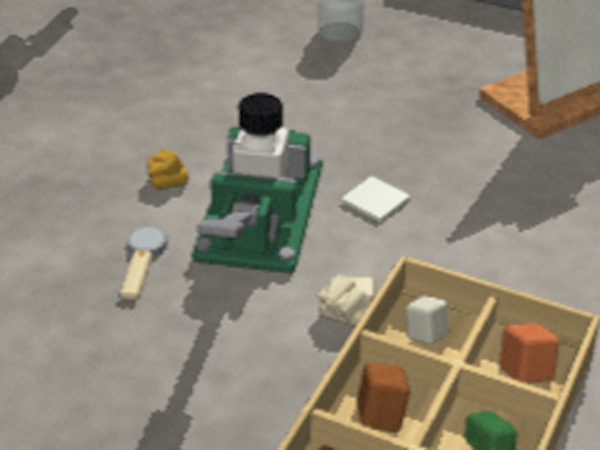

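The top view shows the cap at crop pixel (196,224) and the thumb plate at (374,175). In the scene view the plate, at about (225,222), is raised. Both agree with the measurements: plate z 0.114, 167 mm from the cap, vise yaw about 16°. I'll move above the plate with the gripper closing.

```bash
python3 -m inch '[[-0.071,-0.06,0,0,-1],[-0.071,-0.06,0,0,-1],[-0.071,-0.06,0,0,-1],[-0.071,-0.06,0,0,-1],[-0.071,-0.06,0,0,-1],[-0.071,-0.06,0,0,-1],[-0.071,-0.06,0,0,-1],[-0.071,-0.06,0,0,-1],[-0.071,-0.06,0,0,-1]]' 40
python3 -m inch '[[-0.071,-0.06,0,0,-1],[-0.071,-0.06,0,0,-1],[-0.071,-0.06,0,0,-1],[-0.071,-0.06,0,0,-1],[-0.071,-0.06,0,0,-1],[-0.071,-0.06,0,0,-1],[-0.071,-0.06,0,0,-1],[-0.071,-0.06,0,0,-1],[0,0,0.06,0,-1],[0,0,0,0,-1]]'
cat >> h.py <<'E'
def togo(t):
    o=robot.get_obs();d=np.array(o['tcp_rot']).T@(np.array(t)-o['tcp_pos'])
    print('tcp',np.round(o['tcp_pos'],4),'units',np.round(d/.5,4),'j',np.round(o['joint_positions'],3),'f',np.round(o['ft_force'],1),'w',round(o['grip_width'],3),'t',o['time_s'])
    return d
E
python3 - <<'E'
from h import *
togo([.629,-.118,.13])
c=capture('wrist')
cv2.imwrite('pics/w1.png',c['img'][...,::-1])
for l in ['lever_tip','cap_top','lever_pivot']:
    for q in finder.mark_of(l,'wrist')[:2]: print(l,q['at'],q['score'],world(c,q['at']))
E
```

```text
time_s: 2.72
tcp_pos: [0.3819, 0.2222, 0.2042]
tcp_rot: [[-0.973, 0.23, 0.001], [0.23, 0.973, 0.0], [-0.001, 0.001, -1.0]]
ft_force: [0.2, 0.7, -0.4]
grip_width: -0.001
grip_force: 0.0
time_s: 3.98
tcp_pos: [0.6006, -0.0754, 0.1713]
tcp_rot: [[-0.973, 0.231, -0.005], [0.231, 0.973, 0.002], [0.005, 0.0, -1.0]]
ft_force: [-1.2, -0.4, -0.2]
grip_width: -0.002
grip_force: 0.0
tcp [ 0.6006 -0.0754  0.1713] units [-0.0754 -0.0697  0.0821] j [-0.258  0.388  0.073  1.262  0.    -0.025] f [-1.2 -0.4 -0.2] w -0.002 t 3.975
lever_tip [230.8, 267.7] 0.73 [ 0.63084379 -0.11741316  0.11889103]
cap_top [465.1, 146.1] 0.7 [0.58112815 0.04575389 0.12768237]
lever_pivot [335.0, 178.5] 0.97 [ 0.59945718 -0.02843922  0.06524042]
```

View pics/w1.png

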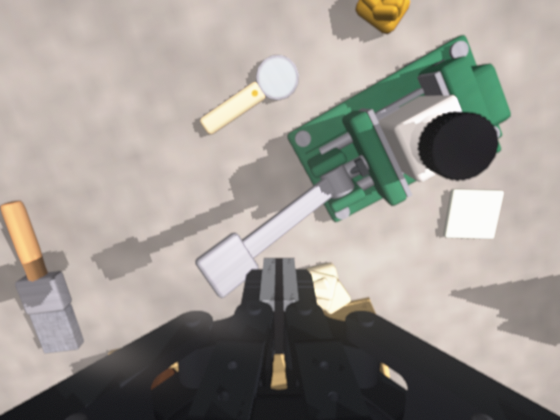

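The wrist view shows the plate at (229,264), the cap at (458,146) and the chalk at (330,290), which will be clear of the low part of the fingers. Next I'll go over the plate and press, following its arc outward.

```bash
python3 -m inch '[[-0.025,-0.023,0.02,0,-1],[-0.025,-0.023,0.02,0,-1],[-0.026,-0.024,0.02,0,-1],[0,0,0.01,0,-1],[0,0,0,0,-1]]'
python3 - <<'E'
from h import *
togo([.629,-.118,.128])
E
```

```text
time_s: 4.8
tcp_pos: [0.6306, -0.1181, 0.1378]
tcp_rot: [[-0.973, 0.23, -0.002], [0.23, 0.973, 0.001], [0.002, 0.0, -1.0]]
ft_force: [0.6, 0.1, 0.5]
grip_width: -0.001
grip_force: 0.0
tcp [ 0.6306 -0.1181  0.1378] units [ 0.0031 -0.0005  0.0195] j [-0.31   0.469  0.114  1.219  0.    -0.078] f [0.6 0.1 0.5] w -0.001 t 4.8
```

```bash
python3 -m inch '[[0,0,0.02,0,-1],[0,0,0.02,0,-1],[-0.002,-0.004,0.02,0,-1],[-0.002,-0.004,0.02,0,-1],[-0.002,-0.004,0.02,0,-1],[-0.002,-0.004,0.02,0,-1]]'
python3 -m inch '[[-0.002,-0.004,0.02,0,-1],[-0.002,-0.004,0.02,0,-1],[-0.002,-0.003,0.02,0,-1],[-0.002,-0.002,0.015,0,-1],[0,0,0,0,-1]]'
```

```text
time_s: 5.55
tcp_pos: [0.6344, -0.1278, 0.0795]
tcp_rot: [[-0.973, 0.23, 0.003], [0.23, 0.973, -0.002], [-0.003, -0.001, -1.0]]
ft_force: [0.0, -1.6, 5.7]
grip_width: -0.0
grip_force: 2.0
time_s: 6.18
tcp_pos: [0.6346, -0.1336, 0.0398]
tcp_rot: [[-0.973, 0.23, -0.003], [0.23, 0.973, 0.001], [0.003, 0.001, -1.0]]
ft_force: [0.2, 0.7, -0.5]
grip_width: -0.003
grip_force: 0.0
```

```bash
python3 -m inch '[[0,0,-0.08,0,-1],[0,0,-0.08,0,-1],[0,0,-0.08,0,-1],[0,0,-0.08,0,1],[0.03,0.054,0,0,1],[0.03,0.054,0,0,1],[0.03,0.054,0,0,1],[0.03,0.054,0,0,1]]' 60
python3 - <<'E'
from h import *
np.set_printoptions(precision=4,suppress=True)
c=capture('wrist')
for l in ['lever_tip','cap_top']:
    for q in finder.mark_of(l,'wrist')[:2]: print(l,q['at'],q['score'],world(c,q['at']))
c=capture('top');P=cloud(c);k=(c['range_z']>0)
near=k&(np.hypot(P[...,0]-.634,P[...,1]+.137)<.035)
s=P[near&(P[...,2]>.03)&(P[...,2]<.2)];print(len(s),np.median(s,0),s.max(0))
cv2.imwrite('pics/w2.png',capture('wrist')['img'][...,::-1])
togo([.581,.0455,.16])
E
```

```text
time_s: 7.18
tcp_pos: [0.6017, -0.0141, 0.2017]
tcp_rot: [[-0.973, 0.23, 0.0], [0.23, 0.973, 0.0], [-0.0, 0.0, -1.0]]
ft_force: [0.6, -0.6, 0.0]
grip_width: 1.0
grip_force: 0.0
lever_tip [164.4, 236.3] 0.73 [ 0.6299 -0.1371  0.0425]
lever_tip [264.7, 184.7] 0.16 [ 0.5967 -0.0251  0.0614]
cap_top [352.8, 160.9] 0.72 [0.5804 0.0437 0.1245]
104 [ 0.6303 -0.1438  0.0398] [ 0.6525 -0.1314  0.0462]
tcp [ 0.6024 -0.0154  0.2016] units [0.0696 0.1087 0.0832] j [-0.159  0.368  0.118  1.32  -0.     0.073] f [ 0.2  0.7 -0.4] w 1.004 t 7.425
```

View pics/w2.png

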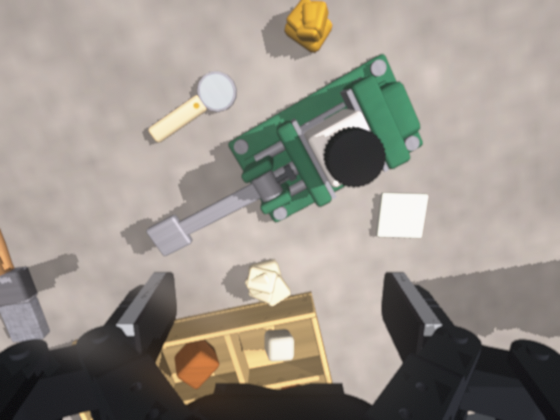

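The lever is down: the plate at pixel (170,236) measures z ≈ 0.042. The cap is at (355,157). I'll refine the cap centre now that the bottle is clamped.

```bash
python3 - <<'E'
from h import *
np.set_printoptions(precision=4,suppress=True)
c=capture('wrist');o=robot.get_obs();T=np.array(c['T_tool_cam']);R=np.array(o['tcp_rot'])
c['rotation']=R@T[:3,:3];c['xyz']=R@T[:3,3]+o['tcp_pos'];P=cloud(c)
near=(c['range_z']>0)&(np.hypot(P[...,0]-.58,P[...,1]-.045)<.035)
s=P[near&(P[...,2]>.119)&(P[...,2]<.135)]
print(len(s),np.median(s,0),cv2.minEnclosingCircle(s[:,:2].astype(np.float32)))
togo([.581,.0465,.16])
E
```

```text
2747 [0.5787 0.0447 0.1242] ((0.5797829031944275, 0.045202452689409256), 0.021337158977985382)
tcp [ 0.6024 -0.0158  0.2015] units [0.0704 0.1114 0.0829] j [-0.159  0.368  0.118  1.32  -0.     0.073] f [0.4 0.8 0.1] w 0.999 t 7.475
```

```bash
python3 -m inch '[[0.036,0.0545,0,0,1],[0.036,0.0545,0.02,0,1],[0,0,0.05,0,1],[0,0,0.05,0,1],[0,0,0.05,0,1],[0,0,0.03,0,1],[0,0,0.019,0,1],[0,0,0,0,1]]'
python3 - <<'E'
from h import *
togo([.580,.0455,.092])
E
```

```text
time_s: 8.48
tcp_pos: [0.5795, 0.0458, 0.0915]
tcp_rot: [[-0.973, 0.23, -0.001], [0.23, 0.973, 0.0], [0.001, -0.0, -1.0]]
ft_force: [-0.3, 0.1, -0.3]
grip_width: 1.002
grip_force: 0.0
tcp [0.5795 0.0458 0.0915] units [-0.0011 -0.0004 -0.001 ] j [-0.059  0.381 -0.138  1.053  0.     0.173] f [-0.3  0.1 -0.3] w 1.002 t 8.475
```

```bash
python3 -m inch '[[0,0,0,0,-1],[0,0,0,0,-1],[0,0,0,0,-1],[0,0,0,0,-1],[0,0,0,0,-1],[0,0,0,0,-1]]' 60
python3 - <<'E'
from h import *
c=capture('scene');cv2.imwrite('pics/s2.png',cv2.resize(c['img'][150:300,190:390],(0,0),fx=3.5,fy=3.5)[...,::-1])
togo([.580,.0455,.092])
E
```

```text
time_s: 9.22
tcp_pos: [0.5802, 0.0464, 0.0933]
tcp_rot: [[-0.973, 0.229, 0.002], [0.229, 0.973, 0.0], [-0.002, 0.001, -1.0]]
ft_force: [-1.1, 1.0, 5.9]
grip_width: 0.425
grip_force: 59.3
tcp [0.5802 0.0463 0.0932] units [ 0.0001 -0.0017  0.0024] j [-0.058  0.379 -0.136  1.053  0.     0.173] f [-1.8  0.6  5.7] w 0.431 t 9.275
```

View pics/s2.png

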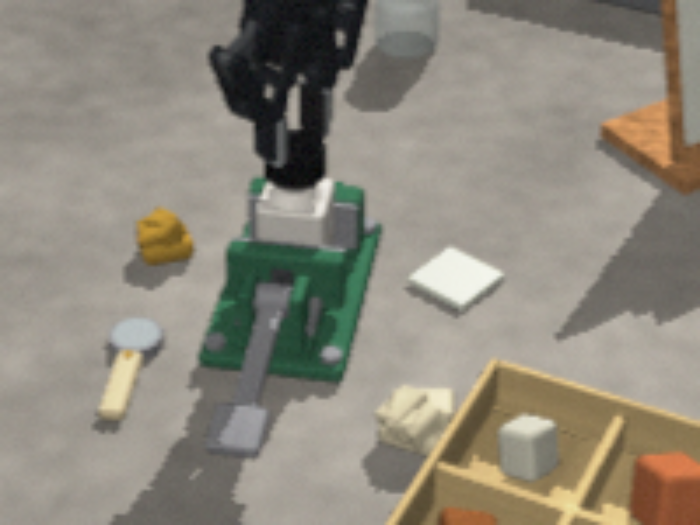

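The scene view shows the lever plate down at about (238,425) and the fingers round the cap at (297,160). I'll press down next.

```bash
python3 -m inch '[[0,0,0.004,0,-1],[0,0,0.004,0,-1],[0,0,0.004,0,-1],[0,0,0.003,0,-1],[0,0,0,0,-1],[0,0,0,0,-1]]'
```

```text
time_s: 10.02
tcp_pos: [0.5803, 0.0463, 0.0866]
tcp_rot: [[-0.973, 0.229, 0.003], [0.229, 0.973, 0.0], [-0.002, 0.001, -1.0]]
ft_force: [-3.3, 0.5, 11.1]
grip_width: 0.433
grip_force: 60.5
```

```bash
python3 -m inch '[[0,0,0,-0.2,-1],[0,0,0,-0.2,-1],[0,0,0,-0.2,-1],[0,0,0,0,-1]]'
python3 - <<'E'
from h import *
togo([.580,.0455,.087]); print(robot.get_obs()['wrist_torque'])
E
```

```text
time_s: 10.52
tcp_pos: [0.5816, 0.0461, 0.087]
tcp_rot: [[-0.997, -0.083, 0.005], [-0.083, 0.997, -0.0], [-0.005, -0.001, -1.0]]
ft_force: [-1.1, 0.3, 10.0]
grip_width: 0.43
grip_force: 60.4
tcp [0.5816 0.0461 0.087 ] units [ 0.0032 -0.001   0.    ] j [-0.059  0.384 -0.146  1.036  0.    -0.142] f [-1.1  0.3 10. ] w 0.43 t 10.525
[0.13980449 0.21330755 0.02200313]
```

```bash
python3 -m inch '[[0,0,0.001,-0.25,-1],[0,0,0,-0.25,-1],[0,0,0,-0.25,-1],[0,0,0,-0.25,-1],[0,0,0,-0.25,-1],[0,0,0,-0.25,-1],[0,0,0,-0.25,-1],[0,0,0,-0.25,-1],[0,0,0,0,-1]]'
python3 - <<'E'
from h import *
togo([.580,.0455,.087]); print(robot.get_obs()['wrist_torque'])
E
```

```text
time_s: 11.65
tcp_pos: [0.5821, 0.0462, 0.0868]
tcp_rot: [[-0.426, -0.905, 0.006], [-0.905, 0.426, -0.0], [-0.003, -0.006, -1.0]]
ft_force: [-0.4, 0.2, 10.2]
grip_width: 0.432
grip_force: 60.4
tcp [0.5821 0.0462 0.0868] units [ 0.0031  0.0033 -0.0005] j [-0.058  0.384 -0.146  1.035  0.    -1.189] f [-0.4  0.2 10.2] w 0.432 t 11.65
[0.08397845 0.02186702 0.03643229]
```

```bash
python3 -m inch '[[0,0,-0.006,0,-1],[0,0,-0.006,0,-1],[0,0,-0.008,0,-1],[0,0,-0.008,0,-1],[0,0,0,0,-1]]'
```

```text
time_s: 12.28
tcp_pos: [0.5793, 0.0461, 0.0978]
tcp_rot: [[-0.427, -0.904, -0.001], [-0.904, 0.427, 0.0], [0.0, 0.001, -1.0]]
ft_force: [0.0, -0.6, -0.1]
grip_width: 0.432
grip_force: 60.0
```

Now 11 mm up with no resistance: the cap is free. I'll continue up to TCP z ≈ 0.144.

```bash
python3 -m inch '[[0,0,-0.015,0,-1],[0,0,-0.02,0,-1],[0,0,-0.02,0,-1],[0,0,-0.02,0,-1],[0,0,-0.017,0,-1],[0,0,0,0,-1],[0,0,0,0,-1]]'
python3 - <<'E'
from h import *
c=capture('scene');cv2.imwrite('pics/s3.png',cv2.resize(c['img'][140:290,190:390],(0,0),fx=3.5,fy=3.5)[...,::-1])
for l in ['bottle_rim','cap','cap_top','bottle','lever_tip','nugget','chalk','loupe']:
    for q in finder.mark_of(l,'scene')[:1]: print(l,q['at'],q['score'],world(c,q['at']))
togo([.580,.0455,.144])
E
```

```text
time_s: 13.15
tcp_pos: [0.5794, 0.0461, 0.1437]
tcp_rot: [[-0.427, -0.904, -0.0], [-0.904, 0.427, 0.0], [0.0, 0.0, -1.0]]
ft_force: [-0.2, -0.3, -0.6]
grip_width: 0.429
grip_force: 60.0
bottle_rim [270.3, 196.3] 0.84 [0.57652339 0.03852415 0.11162436]
cap [273.0, 180.2] 0.62 [0.59064628 0.02638228 0.16712047]
cap_top [271.9, 170.8] 0.74 [0.57484388 0.05181671 0.17403199]
bottle [274.4, 226.4] 0.8 [0.60319946 0.00621001 0.05339824]
lever_tip [257.6, 271.7] 0.63 [ 0.63742439 -0.14016064  0.04348541]
nugget [235.7, 222.2] 0.56 [0.48178821 0.02756178 0.01117041]
chalk [308.6, 277.3] 0.55 [ 0.72925652 -0.07675977  0.01233942]
loupe [225.4, 252.8] 0.66 [ 0.52053517 -0.08527251  0.01036918]
tcp [0.5795 0.0461 0.1438] units [ 0.0008 -0.0014 -0.0005] j [-0.059  0.349 -0.052  1.17   0.    -1.188] f [ 0.1  0.  -0. ] w 0.428 t 13.6
```

View pics/s3.png

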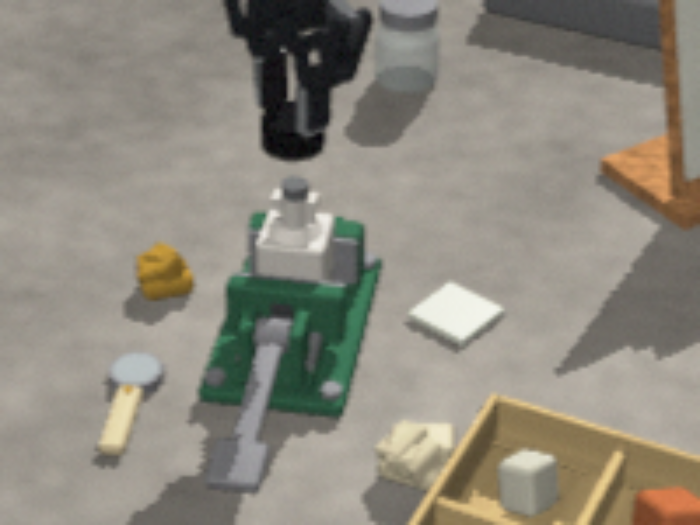

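The scene view shows the cap at (293,140), level and clear of the open neck with its grey plunger at (295,187). The lever is still down at (235,465), the bottle is upright, and the stones have not moved. The gap is about 39 mm.

```bash
python3 -c "
from plant import robot
print(robot.finish_job())"
```

```text
the job is handed in; nothing more can be done
None
```

The job is handed in at 13.6 s on the robot's clock: the lever is clicked down, the bottle is open and upright in the clamped vise, the cap is held level about 4 cm (39 mm measured) above the mouth, and nothing else was moved.

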